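# Clear the board gauge, then draw out and hold its sprung arm

### The arm

A 6-joint arm with a two-finger parallel gripper is mounted at the origin on the work surface. World frame = base frame: x ahead of the robot, y to its left, z up, the work surface at z = 0. Lengths are in m, angles in rad, forces in N, time in s.
With the tool pointing down it reaches from about 0.3 to 0.875 m from the base axis. Payload 6.4 kg.
Tool frame: the origin (TCP) lies at the very end of the fingers, on their centre line; the grasp point (between the pads) lies 19 mm behind it; z points along the fingers, y is the direction in which the jaws open and shut (so a half turn about z gives the same grasp; the last joint's range is limited). The gripper opens to 85 mm and grips with 20 to 120 N. Pads are 22 mm wide; open, the fingers measure 114 mm over their backs; the gripper's body (76 mm by 85 mm) begins 54 mm behind the grasp point. The pads swing forward as they close: fully open they stand 13 mm farther back than shut.
Start: joints at [-1.38, 0.181, 1.607, -0, 1.354, -0.206], TCP at [0.222, -0.53, 0.231] pointing down, gripper open.
Joint ranges: [-2.99, 2.99], [-0.89, 2.07], [0.3, 2.58], [-1.14, 4.28], [0, 2.63], [-3.12, 3.12]. Speed limits (rad/s): [2.57, 2.57, 3.01, 3.14, 3.14, 3.14].

### API

Orientations are given as a unit quaternion [x, y, z, w].
In Python, from plant import get_state, eyes, r gives the robot as it stands.
- The arm moves only by the tool drive_tool, never from a script. Its argument "series" is a list of rows, each a list of 3 entries, a list of its own where there are three numbers: the shift along the tool's x, y, z in m, then the turn, a rotation vector about the tool's x, y, z in degrees, then the gripper command: -1 is shut, 1 is fully open, values between are in proportion. In form: [[[x, y, z], [ax, ay, az], hand], ...]. A call has 1 to 10 rows; each row is the pose to reach, as a shift and turn from the pose measured when the call began, along the tool's axes at that moment; what a row does not reach only later rows make up. A row lasts 1/8 s, in which the tool goes at most 62.5 mm and 10.7 degrees, less where a joint would pass 70% of its speed; a pose out of reach is approached as far as the arm can. A call with a gripper value outside its range is refused whole. The fingers move at their own pace and stop on an object; "force" is the grip in N (left out, the last holds). Time passes only in rows, so rows that repeat a pose let the fingers close. It gives the time, the measured TCP pose, the force and the opening at its end, in the units of the state.
- get_state(): the state, without advancing time (a new reading comes with each control period).
- eyes.camera(name): name is "scene" or "top"; returns the picture (384x512x3 uint8, red, green, blue); there is no depth.
- eyes.camera_params(name): a dict with "mtx" (3x3 intrinsics, pixels), "position" and "attitude" of the camera in the world. Camera axes: x right, y up, looking along -z (the intrinsics and any distortion apply to the point x, -y, -z); pixel columns grow to the right and rows downward; lengths in m; the calibration is good to about 2 mm. A picture is of the moment at which its call begins. camera_params takes no time and is no camera call.
- r.hand_in(): hands the job in, once; it reports no verdict.
The state is a dict: "time_s": time; "joints": joint angles; "qd": joint speeds; "joint_torque": joint torques, N m; "tool_pos": TCP position; "tcp_rot": TCP orientation; "wrist_force": force on the tool from outside, world axes, zero at the start; "torque": the same for the moment, N m; "grip_width": finger opening in m.
Only numpy, scipy, OpenCV 4.12 (cv2) and the standard library are available. Lean on these libraries where they do the work, as an engineer would, in place of code of your own. Each camera call takes 0.05 s, during which the arm holds its last target. There are 200 camera calls.

### The job

Take the block brush and sweep the three board offcuts off the gauge's bed with it, onto the table; don't push them with the fingers. Stand the brush on the table on its bristles, clear of the bed, and let go of it. Then squeeze the yellow lock button in against the black grip, draw the telescoping arm out until its pointer stands on the red mark of the scale, and finish while still holding it there with the button squeezed; leave the spool, the pen pot and the weight alone.

Things in the scene. Friction and masses are not known exactly. Their poses are not given: they have to be found in the camera images.
- gauge: Board gauge, fixed. Aluminium bed 5 mm thick, spanning x -55..55, y -200..170 mm in this frame; origin on the table, on the arm's centre line. Grey sleeve 28 mm square (top at 59) from y -200 to -40, dark lock keeper on its +x side (x to 34, y -58..-48, top 75). The arm slides out to +y over the bed; bed beyond y 15 is open and holds the offcuts; white scale, ticks 10 mm apart, along the +x edge.
- boom (a joint): Arm's extension along gauge +y, m: 0 = home (start), stop at 0.115. Locked at home unless the button is in. A spring pulls it home with 3.5 N (home) to 4.7 N (stop). Head: black upright grip 28 mm in x, 26 in y, top 100 mm over the table, centred at gauge y = -5 mm + extension; jaw plate (70 mm in x, z 9..51) on its +y side reaches 18 mm ahead of that centre.
- lock (a joint): Travel of the yellow lock button, m: 0 = out (locked), 0.006 = fully in; the arm is free above about 0.005. Pressed in along the gauge's -x by about 2 N at first, 5 N fully in; springs out when let go.
- grip (a point): Where to squeeze the arm's head: midway between the black grip's flat back (18 mm off on gauge -x) and the pressed-in button's face (18 mm off on +x), 77 mm over the table; moves with the arm. Fingers close along the gauge's x: 42 mm wide with the button out, 36 pressed in; faces 22 mm or more wide in y, from 60 to 94 mm over the table. Its y axis is the way the arm extends.
- button (a point): Centre of the yellow lock button's outer face (22 mm in y by 34 mm high), on the gauge's +x side of the black grip, 77 mm above the table.
- pointer (a point): Tip of the thin black pointer on the arm's head, lying over the white scale strip, 10 mm above the table; same gauge y as the head's centre and as grip.
- mark: Red mark on the white scale strip: a flat band 10 mm wide in y and 22 mm long in x, fixed; origin at its centre, axes parallel to the gauge's. The pointer is on it when pointer and mark agree within 5 mm along y. It lies 45 to 105 mm beyond the pointer's home.
- brush: Loose wooden block brush standing on grey bristles: 30 mm thick in x, 130 mm long in y, about 0.18 kg. Origin: centre of the bristles' underside. Bristles (stiff, solid) up to 28 mm, block up to 46 mm, on it an upright ridge to hold: 22 mm thick in x, 80 mm long in y, from 46 to 87 mm high.
- offcut_brown: Loose brown board offcut lying on the gauge's bed, 24 x 18 x 12 mm, 12 g; origin at the centre of its underside.
- offcut_blue: Loose blue L-shaped offcut on the bed, about 22 x 18 x 12 mm, 12 g; origin near the centre of its underside.
- offcut_wood: Loose dark wooden offcut on the bed, 20 x 20 x 14 mm, 12 g; origin at the centre of its underside. All three offcuts start within y 50..146 mm and x -22..22 mm (centres) of the gauge.
- spool: Bystander: white thread spool, 44 mm across, 54 mm high, standing; origin at the centre of its underside.
- pot: Bystander: blue pen pot, 72 mm across, 90 mm high with pens standing to about 145 mm; origin at the centre of its underside.
- weight: Bystander: blue covered book weight, 90 x 50 x 32 mm; origin at the centre of its underside.
Mind the look-alikes: they are no part of the job. Several things have the shape of the brush; the one meant has the colours described above.

How it is judged:
By the outcome, as a careful person would: the job done as asked, in the order asked, and still so for the second after the job is handed in, while the arm keeps its last pose, push and grip.
It also fails if it takes over 45 s, if anything falls off the work surface, if the arm or the gripper's body presses on something with over 40 N, if the wrist force passes 120 N, or if a joint passes its speed limit or range.

## Working session

There is one attempt and no reset: what is moved stays moved. The work goes in short steps, Python scripts to look and compute and a tool call to move; the robot and the scene stay as the last step left them, time stands still between calls to the robot, and variables do not carry over. Pictures are saved under pics/ and viewed, about 8 in all and at most 12, crops included, and the job is handed in when it is done.

Besides the shell and the picture viewer there is one more tool, called after ">>>" by a JSON object that holds its "api" and its "payload". drive_tool: Moves the arm, as the interface text tells. Its arguments: {"type":"object","properties":{"series":{"type":"array"},"force":{"type":"number"}},"required":["series"]}

```bash
mkdir -p pics; ls; python3 - <<'E'
from plant import get_state, eyes, r
import cv2,json
s=get_state(); print(s)
for n in("scene","top"):
    p=eyes.camera_params(n); print(n,p)
    cv2.imwrite(f"pics/{n}0.png",cv2.cvtColor(eyes.camera(n),cv2.COLOR_RGB2BGR))
E
```

```text
pics
{'time_s': 0.0, 'joints': array([-1.38028176e+00,  1.81532479e-01,  1.60802309e+00, -1.69697589e-05,
        1.35379741e+00, -2.06308735e-01]), 'qd': array([ 0.00082916,  0.00079057, -0.00097498,  0.00047858,  0.00043322,
       -0.00037757]), 'joint_torque': array([-9.54225980e-04, -4.44869828e+01, -3.51337659e+01, -3.75676436e-04,
        9.17819096e-03, -2.19775507e-05]), 'tool_pos': array([ 0.22213024, -0.52975443,  0.23038168]), 'tcp_rot': array([ 9.80380157e-01,  1.97114114e-01, -1.33337939e-06, -8.80200087e-04]), 'wrist_force': array([-0.16689434,  0.88406849,  0.10123118]), 'torque': array([ 0.02407631,  0.00965635, -0.02534221]), 'grip_width': 0.0853407560246598}
scene {'mtx': array([[399.11573866,   0.        , 256.47130627],
       [  0.        , 399.11573866, 197.83473668],
       [  0.        ,   0.        ,   1.        ]]), 'position': array([1.02189009, 0.83481515, 0.88827332]), 'attitude': array([0.09892299, 0.40732026, 0.87720306, 0.23413507])}
top {'mtx': array([[427.62081724,   0.        , 250.75730844],
       [  0.        , 427.62081724, 198.02931591],
       [  0.        ,   0.        ,   1.        ]]), 'position': array([0.50252858, 0.00623603, 1.19558959]), 'attitude': array([ 0.02525055, -0.03327107, -0.70113342,  0.71180571])}
```

View pics/top0.png

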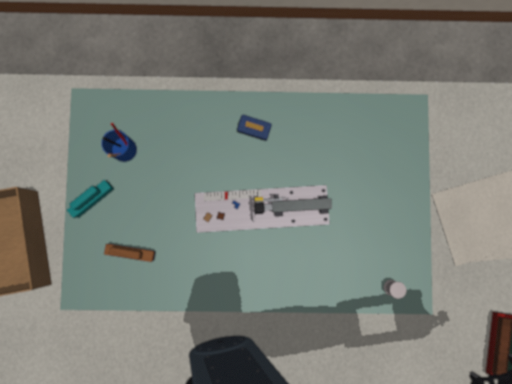

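View pics/scene0.png

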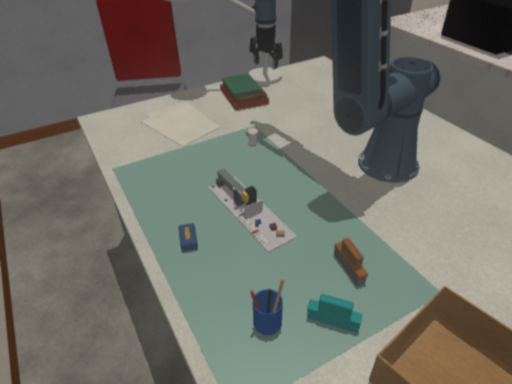

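The top view shows the gauge bed at about (195..330, 185..232), with the arm head at (259,205), the red mark at (227,195) and the offcuts at (208,217), (221,216) and (236,204). The brown brush is at (130,253) and a teal look-alike is at (90,198). I'll zoom in next.

```bash
cat > h.py <<'E'
import numpy as np, cv2
from scipy.spatial.transform import Rotation as R
from plant import get_state, eyes, r
def px2w(n,uv,z):
    p=eyes.camera_params(n); K=p["mtx"]
    uv=np.atleast_2d(np.array(uv,float))
    d=np.c_[(uv[:,0]-K[0,2])/K[0,0],-(uv[:,1]-K[1,2])/K[1,1],-np.ones(len(uv))]
    d=R.from_quat(p["attitude"]).apply(d); o=np.array(p["position"])
    return o+d*((z-o[2])/d[:,2])[:,None]
def w2px(n,X):
    p=eyes.camera_params(n); K=p["mtx"]
    c=R.from_quat(p["attitude"]).inv().apply(np.atleast_2d(X)-p["position"])
    return np.c_[K[0,0]*c[:,0]/-c[:,2]+K[0,2],K[1,1]*c[:,1]/c[:,2]+K[1,2]]
def shot(n,f=None):
    im=cv2.cvtColor(eyes.camera(n),cv2.COLOR_RGB2BGR)
    if f: cv2.imwrite(f"pics/{f}.png",im)
    return im
def blobs(im,lo,hi,roi,amin=6):
    x0,y0,x1,y1=roi
    m=cv2.inRange(cv2.cvtColor(im[y0:y1,x0:x1],cv2.COLOR_BGR2HSV),lo,hi)
    n,l,s,c=cv2.connectedComponentsWithStats(m)
    return [(int(s[i,4]),c[i]+[x0,y0],s[i,:4]+[x0,y0,0,0],cv2.minAreaRect(np.argwhere(l==i)[:,::-1].astype(np.float32)+np.float32([x0,y0]))) for i in range(1,n) if s[i,4]>=amin]
E
python3 - <<'E'
import cv2,numpy as np
t=cv2.imread("pics/top0.png"); s=cv2.imread("pics/scene0.png")
a=cv2.resize(t[175:240,188:338],(800,347),interpolation=cv2.INTER_CUBIC)
b=cv2.resize(t[235:270,98:163],(400,215),interpolation=cv2.INTER_CUBIC)
c=cv2.resize(s[232:285,325:380],(400,385),interpolation=cv2.INTER_CUBIC)[0:250]
o=np.zeros((600,800,3),np.uint8); o[:347]=a; o[347:562,:400]=b; o[347:597,400:]=c
cv2.imwrite("pics/crop1.png",o)
E
```

```text
(no output)
```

View pics/crop1.png

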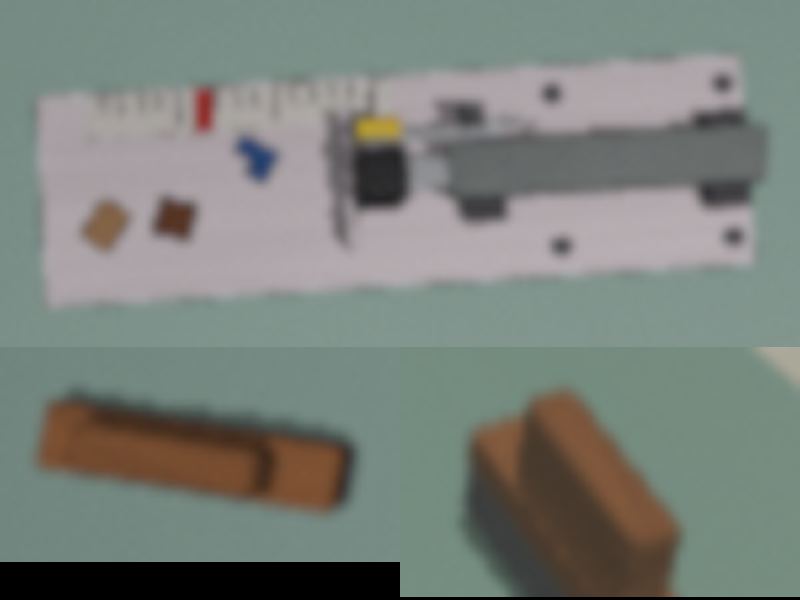

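The brush is brown wood on grey bristles. In the top crop the red mark is at crop (204,110), the offcuts are at (105,225), (175,218) and (258,158), and the yellow button is at (378,128). Next I'll measure these.

```bash
python3 - <<'E'
from h import *
t=cv2.imread("pics/top0.png")
c=lambda x,y:(188+(x+.5)/5.333-.5,175+(y+.5)/5.338-.5)
co=[c(38,97),c(50,306),c(755,264),c(741,57)]   # (+x,+y),(-x,+y),(-x,-y),(+x,-y)
# refine: white mask hull
m=blobs(t,(0,0,140),(180,45,255),(188,175,338,240),200)
for b in m: print("white",b[0],b[3])
W=px2w("top",co,.005); G=np.array([[55,170],[-55,170],[-55,-200],[55,-200]])/1e3
A=(G-G.mean(0)); B=W[:,:2]-W[:,:2].mean(0)
yaw=np.arctan2((A[:,0]*B[:,1]-A[:,1]*B[:,0]).sum(),(A*B).sum())
Rm=np.array([[np.cos(yaw),-np.sin(yaw)],[np.sin(yaw),np.cos(yaw)]])
o=W[:,:2].mean(0)-Rm@G.mean(0)
print("yaw",np.degrees(yaw),"o",o,"res mm",((G@Rm.T+o-W[:,:2])*1e3).round(1).tolist())
g=lambda n,uv,z:((px2w(n,uv,z)[:,:2]-o)@Rm*1e3).round(1)
print("mark",g("top",[c(204,110)],.005),"btn top",g("top",[c(378,128)],.094),"grip top",g("top",[c(381,176)],.1))
for n,uv in dict(brown=(105,225),wood=(175,218),blue=(258,158)).items(): print(n,g("top",[c(*uv)],.017))
for b in blobs(t,(0,120,100),(12,255,255),(188,175,338,240),4): print("red",b[0],b[1],g("top",[b[1]],.005))
# brush ridge/block
cb=lambda x,y:(98+(x+.5)/6.154-.5,235+(y-347+.5)/6.143-.5)
P=px2w("top",[cb(82,428),cb(76,455),cb(255,495),cb(262,463)],.087); print("ridge",P.round(4).tolist(),P.mean(0))
P2=px2w("top",[cb(52,403),cb(38,467),cb(335,513),cb(352,445)],.046); print("block",P2.round(4).tolist(),P2.mean(0))
for Q in(P,P2):
    d=(Q[0]+Q[1]-Q[2]-Q[3])/2; print(np.linalg.norm(d),np.degrees(np.arctan2(d[1],d[0])))
s=get_state(); print(R.from_quat(s["tcp_rot"]).as_matrix().round(3))
E
```

```text
white 7977 ((262.5, 207.0), (64.0, 149.0), 90.0)
yaw 4.216224782350189 o [ 0.57173471 -0.02342136] res mm [[0.4, 0.0], [-0.5, 0.9], [-0.5, -0.9], [0.6, -0.1]]
mark [[42.8 83.6]] btn top [[21.  -3.7]] grip top [[-2.7 -3.5]]
brown [[-14.8 137.4]]
wood [[-13.3 101.1]]
blue [[15.2 56.6]]
red 13 [225.69230769 194.92307692] [[43.6 84. ]]
ridge [[0.4609, 0.3514, 0.087], [0.4497, 0.3534, 0.087], [0.4342, 0.2785, 0.087], [0.4475, 0.276, 0.087]] [0.44806228 0.3148252  0.087     ]
block [[0.47, 0.3775, 0.046], [0.4424, 0.3824, 0.046], [0.4244, 0.2538, 0.046], [0.4537, 0.2475, 0.046]] [0.44761026 0.31529785 0.046     ]
0.07654544714391182 79.08822824351519
0.13046009474107648 82.46806996659943
[[ 0.922  0.386 -0.   ]
 [ 0.386 -0.922  0.002]
 [ 0.    -0.002 -1.   ]]
```

```bash
cat >> h.py <<'E'
O=np.array([.5717,-.0234]); YAW=np.radians(4.2)
RG=np.array([[np.cos(YAW),-np.sin(YAW)],[np.sin(YAW),np.cos(YAW)]])
def g2w(x,y): return O+RG@np.array([x,y])/1e3
def go(x,y,z,ang):   # world target, jaw (tool y) direction in deg
    s=get_state(); T=R.from_quat(s["tcp_rot"]); d=T.inv().apply(np.array([x,y,z])-s["tool_pos"])
    a=np.radians(ang); yv=np.array([np.cos(a),np.sin(a),0]); zv=np.array([0,0,-1.])
    Q=R.from_matrix(np.c_[np.cross(yv,zv),yv,zv])
    print("shift",d.round(4).tolist(),"turn",(T.inv()*Q).as_rotvec(degrees=True).round(2).tolist(),"n",np.linalg.norm(d)/.0625)
E
python3 -c "
from h import *
go(.45,-.1,.23,-8.5); go(.448,.315,.15,-8.5)"
```

```text
shift [0.3763, -0.3083, 0.0011] turn [-0.07, -0.06, -58.76] n 7.783511945020275
shift [0.5348, -0.6917, 0.0817] turn [-0.07, -0.06, -58.76] n 14.05069447080023
```

>>> {"api": "drive_tool", "payload": {"series": [[[0.047, -0.039, 0], [0, 0, -7], 1], [[0.094, -0.077, 0], [0, 0, -15], 1], [[0.141, -0.116, 0], [0, 0, -22], 1], [[0.188, -0.154, 0], [0, 0, -29], 1], [[0.235, -0.193, 0], [0, 0, -37], 1], [[0.282, -0.231, 0], [0, 0, -44], 1], [[0.329, -0.27, 0], [0, 0, -51], 1], [[0.376, -0.308, 0], [0, 0, -58.8], 1], [[0.396, -0.35, 0.01], [0, 0, -58.8], 1], [[0.416, -0.398, 0.02], [0, 0, -58.8], 1]], "force": 60}}

```text
time_s: 1.35
tool_pos: [0.452, -0.0003, 0.2108]
tcp_rot: [0.757, 0.653, 0.0, -0.001]
wrist_force: [0.0, 0.3, -0.2]
grip_width: 0.0851
```

```bash
python3 -c "
from h import *
s=get_state(); print(s['time_s'],s['tool_pos'],s['joints'])
go(.448,.315,.13,-8.5)"
```

```text
1.35 [ 4.51988002e-01 -2.99215899e-04  2.10779715e-01] [-2.65369748e-01 -8.27057214e-02  1.92516660e+00  1.47227335e-03
  1.29989432e+00 -1.18151543e-01]
shift [0.3112, -0.0503, 0.0813] turn [-0.03, -0.09, 0.04] n 5.20811335050764
```

>>> {"api": "drive_tool", "payload": {"series": [[[0.052, -0.008, 0.012], [0, 0, 0], 1], [[0.104, -0.017, 0.025], [0, 0, 0], 1], [[0.156, -0.025, 0.04], [0, 0, 0], 1], [[0.208, -0.034, 0.055], [0, 0, 0], 1], [[0.26, -0.042, 0.07], [0, 0, 0], 1], [[0.311, -0.05, 0.081], [0, 0, 0], 1], [[0.311, -0.05, 0.081], [0, 0, 0], 1]]}}

```text
time_s: 2.22
tool_pos: [0.4466, 0.3174, 0.1287]
tcp_rot: [0.756, 0.655, -0.001, -0.001]
wrist_force: [-0.4, -0.6, -0.3]
grip_width: 0.0852
```

```bash
python3 - <<'E'
from h import *
s=get_state(); print(s['time_s'],s['tool_pos'])
im=shot("scene","s1"); t=shot("top","t1")
o=np.zeros((400,800,3),np.uint8)
o[:,:400]=cv2.resize(im[200:300,310:410],(400,400),interpolation=cv2.INTER_CUBIC)
o[:,400:]=cv2.resize(t[210:290,85:165],(400,400),interpolation=cv2.INTER_CUBIC)
cv2.imwrite("pics/crop2.png",o)
go(.448,.315,.052,-8.5)
# check brush from scene: ridge top ends predicted
a=np.radians(81.8); u=np.array([np.cos(a),np.sin(a),0])*.04; c=np.array([.448,.315,.087])
print(w2px("scene",[c-u,c+u]))
E
```

```text
2.225 [0.446601   0.31736403 0.12870896]
shift [0.0002, 0.0005, 0.0776] turn [-0.1, -0.02, 0.13] n 1.2420266985122193
[[344.48490247 236.09105007]
 [360.3167321  256.45963092]]
```

View pics/crop2.png

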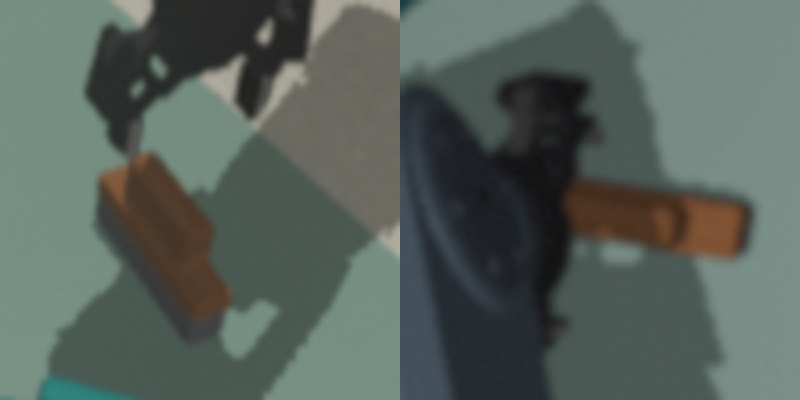

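The scene crop shows the open fingers straddling the ridge. The ridge top centre is at about (353,248.6), slightly off my prediction, so I'll triangulate it from both views.

```bash
python3 - <<'E'
from h import *
for z in(.083,.087,.091):
    print(z,px2w("scene",[(345.9,239),(360.1,258.2)],z).round(4).tolist())
# block's lower/top from colour mask, first images, whole brown silhouettes
s=cv2.imread("pics/scene0.png");t=cv2.imread("pics/top0.png")
for n,im,roi in(("scene",s,(325,232,380,290)),("top",t,(98,235,163,272))):
    for b in blobs(im,(3,110,50),(15,255,255),roi,40): print(n,b)
# predicted block+ridge hull centroid/bbox
a=np.radians(81.8);u=np.array([np.cos(a),np.sin(a),0]);v=np.array([u[1],-u[0],0]);c=np.array([.448,.315,0])
P=[c+i*.065*u+j*.015*v+[0,0,z] for i in(-1,1) for j in(-1,1) for z in(.028,.046)]+[c+i*.04*u+j*.011*v+[0,0,.087] for i in(-1,1) for j in(-1,1)]
for n in("scene","top"):
    q=w2px(n,P).astype(np.float32); h=cv2.convexHull(q); m=cv2.moments(h); print(n,cv2.boundingRect(q),m["m10"]/m["m00"],m["m01"]/m["m00"],m["m00"],q.min(0),q.max(0))
E
```

```text
0.083 [[0.4431, 0.2833, 0.083], [0.4553, 0.3565, 0.083]]
0.087 [[0.446, 0.2861, 0.087], [0.4581, 0.3589, 0.087]]
0.091 [[0.4489, 0.2888, 0.091], [0.461, 0.3613, 0.091]]
scene (159, array([352.59119497, 249.44025157]), array([344, 239,  18,  23]), ((352.6624755859375, 249.47950744628906), (25.948503494262695, 6.29054594039917), 51.842769622802734))
scene (43, array([339.13953488, 246.51162791]), array([336, 243,   7,  10]), ((338.5914611816406, 247.1768341064453), (5.852871417999268, 9.055386543273926), 6.340191841125488))
scene (115, array([359.8       , 271.07826087]), array([354, 263,  13,  16]), ((359.4718933105469, 270.9550476074219), (13.355973243713379, 9.327981948852539), 57.9946174621582))
top (463, array([129.28509719, 252.3650108 ]), array([105, 245,  49,  16]), ((129.0533905029297, 252.1708221435547), (48.181419372558594, 10.031126022338867), 9.211027145385742))
scene (332, 235, 37, 45) 351.6872497844848 256.38624886292183 804.2464884365909 [332.92236 235.01067] [368.0041  279.40833]
top (104, 242, 52, 20) 129.97418002190696 252.21813983351078 595.8557454133406 [104.1033  242.74207] [155.78961 261.80667]
```

>>> {"api": "drive_tool", "payload": {"series": [[[0.003, 0.002, 0.035], [0, 0, 0.5], 1], [[0.003, 0.002, 0.065], [0, 0, 0.5], 1], [[0.003, 0.002, 0.077], [0, 0, 0.5], 1], [[0.003, 0.002, 0.077], [0, 0, 0.5], 0], [[0.003, 0.002, 0.077], [0, 0, 0.5], -1], [[0.003, 0.002, 0.077], [0, 0, 0.5], -1], [[0.003, 0.002, 0.077], [0, 0, 0.5], -1], [[0.003, 0.002, 0.077], [0, 0, 0.5], -1], [[0.003, 0.002, 0.077], [0, 0, 0.5], -1], [[0.003, 0.002, 0.077], [0, 0, 0.5], -1]], "force": 60}}

```text
time_s: 3.58
tool_pos: [0.4506, 0.3178, 0.0537]
tcp_rot: [0.76, 0.65, 0.0, -0.0]
wrist_force: [-0.9, -2.3, 7.3]
grip_width: 0.0215
```

```bash
python3 -c "
from h import *
print(g2w(52,97)); go(*g2w(52,97),.12,4.2)"
```

```text
[0.61645625 0.07714789]
shift [-0.2122, 0.2009, -0.0665] turn [-0.0, -0.06, -13.06] n 4.795013772820954
```

>>> {"api": "drive_tool", "payload": {"series": [[[0, 0, -0.025], [0, 0, 0], -1], [[0, 0, -0.055], [0, 0, 0], -1], [[-0.035, 0.033, -0.066], [0, 0, -2], -1], [[-0.07, 0.067, -0.066], [0, 0, -4], -1], [[-0.105, 0.1, -0.066], [0, 0, -7], -1], [[-0.14, 0.133, -0.066], [0, 0, -10], -1], [[-0.175, 0.167, -0.066], [0, 0, -12], -1], [[-0.212, 0.201, -0.066], [0, 0, -13], -1], [[-0.212, 0.201, -0.066], [0, 0, -13], -1], [[-0.212, 0.201, -0.066], [0, 0, -13], -1]]}}

```text
time_s: 4.82
tool_pos: [0.6157, 0.0775, 0.1186]
tcp_rot: [0.681, 0.732, -0.0, -0.001]
wrist_force: [-1.1, -0.4, -1.4]
grip_width: 0.0216
```

```bash
python3 - <<'E'
from h import *
s=get_state(); print(s['time_s'],s['tool_pos'],s['grip_width'],s['wrist_force'])
im=shot("scene","s2"); t=shot("top","t2")
o=np.zeros((480,800,3),np.uint8)
o[:,:400]=cv2.resize(im[140:260,200:300],(400,480),interpolation=cv2.INTER_CUBIC)
o[:400,400:]=cv2.resize(t[150:250,180:280],(400,400),interpolation=cv2.INTER_CUBIC)
cv2.imwrite("pics/crop3.png",o)
c=s['tool_pos']; a=np.radians(94.2); u=np.array([np.cos(a),np.sin(a),0])*.065; v=np.array([u[1],-u[0],0])/.065*.015
b=c-[0,0,.0537]
for z in(0,.028,.046): print(z,[ (w2px("scene",[b+[0,0,z]+i*u+j*v])[0]-[200,140]).round(1).tolist() for i in(-1,1) for j in(-1,1)])
print([((w2px("scene",[b+[0,0,z]+i*u+j*v])[0]-[200,140])*4).round().tolist() for z in(0,.046) for i in(-1,1) for j in(-1,1)])
E
```

```text
4.825 [0.61572712 0.07751508 0.11863736] 0.021628884671405748 [-1.05320134 -0.42640731 -1.39277641]
0 [[47.5, 67.3], [39.3, 71.0], [71.8, 91.9], [63.2, 96.2]]
0.028 [[47.2, 60.4], [38.8, 64.1], [71.9, 85.0], [63.1, 89.2]]
0.046 [[47.0, 55.9], [38.6, 59.6], [71.9, 80.4], [63.1, 84.6]]
[[190.0, 269.0], [157.0, 284.0], [287.0, 368.0], [253.0, 385.0], [188.0, 224.0], [154.0, 238.0], [288.0, 322.0], [252.0, 339.0]]
```

View pics/crop3.png

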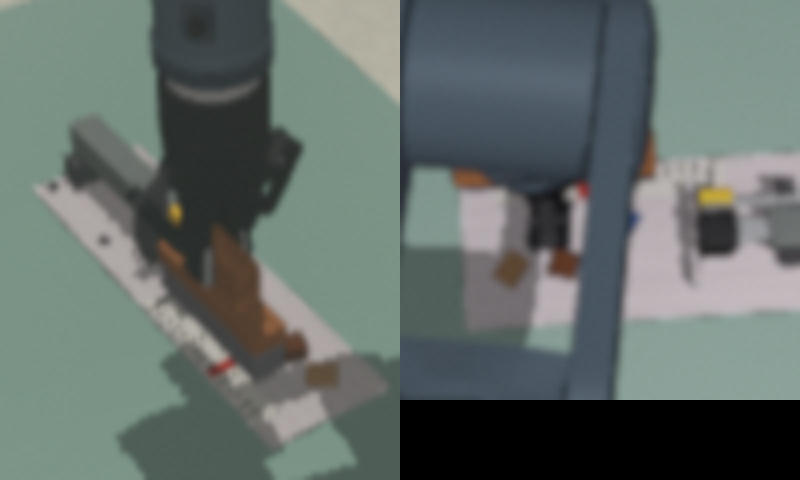

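The scene crop shows the brush hanging level over the +x edge of the bed. Its near bottom corner is at crop (255,378) against a predicted (253,385). The top crop shows the brush ends at x≈453 and 655. I'll check coverage along gauge y.

```bash
python3 - <<'E'
from h import *
f=lambda n,u,z:((px2w(n,u,z)[:,:2]-O)@RG*1e3).round(1).tolist()
print("brush ends top",f("top",[(193.3,194.5),(243.8,188)],.111))
s=lambda x,y:(200+x/4,140+y/4)
print("scene +y end bottom",f("scene",[s(255,378),s(283,362)],.065),"block -y",f("scene",[s(160,243)],.111))
print("scene bed corner",f("scene",[s(278,448),s(388,385)],.005),"mark",f("scene",[s(222,367)],.005),"brown",f("scene",[s(322,374)],.017))
p=get_state()['tool_pos']; print("tcp",(p[:2]-O)@RG*1e3)
go(*g2w(52,98),.0537+.0070,4.2); go(*g2w(-90,98),.0607,4.2)
E
```

```text
brush ends top [[39.6, 161.7], [48.8, 32.6]]
scene +y end bottom [[61.2, 157.8], [35.4, 156.0]] block -y [[65.6, 39.3]]
scene bed corner [[55.0, 178.0], [-51.1, 173.2]] mark [[42.8, 85.0]] brown [[-9.4, 144.5]]
tcp [51.15506423 98.32791534]
shift [-0.0004, 0.0009, 0.0582] turn [-0.08, -0.09, 0.0] n 0.9317087264058327
shift [-0.0004, -0.1411, 0.0584] turn [-0.08, -0.09, 0.0] n 2.4430789878750225
```

>>> {"api": "drive_tool", "payload": {"series": [[[0.001, 0.001, 0.03], [0, 0, 0], -1], [[0.001, 0.001, 0.05], [0, 0, 0], -1], [[0.001, 0.001, 0.058], [0, 0, 0], -1], [[0.001, 0.001, 0.058], [0, 0, 0], -1], [[0.001, -0.01, 0.058], [0, 0, 0], -1], [[0.001, -0.022, 0.058], [0, 0, 0], -1], [[0.001, -0.034, 0.058], [0, 0, 0], -1], [[0.001, -0.046, 0.058], [0, 0, 0], -1], [[0.001, -0.058, 0.058], [0, 0, 0], -1], [[0.001, -0.07, 0.058], [0, 0, 0], -1]]}}

```text
time_s: 6.18
tool_pos: [0.5448, 0.0743, 0.0612]
tcp_rot: [0.681, 0.733, 0.0, -0.001]
wrist_force: [1.5, 0.1, -1.3]
grip_width: 0.0212
```

```bash
python3 - <<'E'
from h import *
p=get_state()['tool_pos']; print("tcp",(p[:2]-O)@RG*1e3,p); go(*g2w(-95,98),.0597,4.2)
E
```

```text
tcp [-19.67386987  99.41293797] [0.54479814 0.07430508 0.06115424]
shift [-0.0014, -0.0753, 0.0015] turn [-0.06, -0.09, 0.0] n 1.2056546317676178
```

>>> {"api": "drive_tool", "payload": {"series": [[[0, -0.012, 0.001], [0, 0, 0], -1], [[0, -0.024, 0.001], [0, 0, 0], -1], [[0, -0.036, 0.001], [0, 0, 0], -1], [[0, -0.046, 0.001], [0, 0, 0], -1], [[0, -0.056, 0.001], [0, 0, 0], -1], [[0, -0.066, 0.001], [0, 0, 0], -1], [[0, -0.075, 0.001], [0, 0, 0], -1], [[0, -0.075, 0.001], [0, 0, 0], -1], [[0, -0.07, -0.03], [0, 0, 0], -1], [[0, -0.065, -0.065], [0, 0, 0], -1]]}}

```text
time_s: 7.42
tool_pos: [0.4798, 0.0695, 0.1265]
tcp_rot: [0.681, 0.733, -0.0, -0.002]
wrist_force: [-0.0, 0.0, -2.5]
grip_width: 0.0212
```

```bash
python3 - <<'E'
from h import *
s=get_state(); print(s['time_s'],s['tool_pos'],s['grip_width'],s['wrist_force'])
im=shot("scene","s3"); t=shot("top","t3")
o=np.zeros((480,800,3),np.uint8)
o[:,:400]=cv2.resize(im[150:270,210:310],(400,480),interpolation=cv2.INTER_CUBIC)
o[:400,400:]=cv2.resize(t[165:265,170:270],(400,400),interpolation=cv2.INTER_CUBIC)
cv2.imwrite("pics/crop4.png",o)
go(.44,.30,.12,4.2)
E
```

```text
7.425 [0.47979082 0.06946365 0.12650399] 0.021176580929492567 [-0.00520267  0.036488   -2.45786499]
shift [0.2335, -0.0269, 0.0101] turn [0.42, -0.0, 0.01] n 3.7639388029394296
```

View pics/crop4.png

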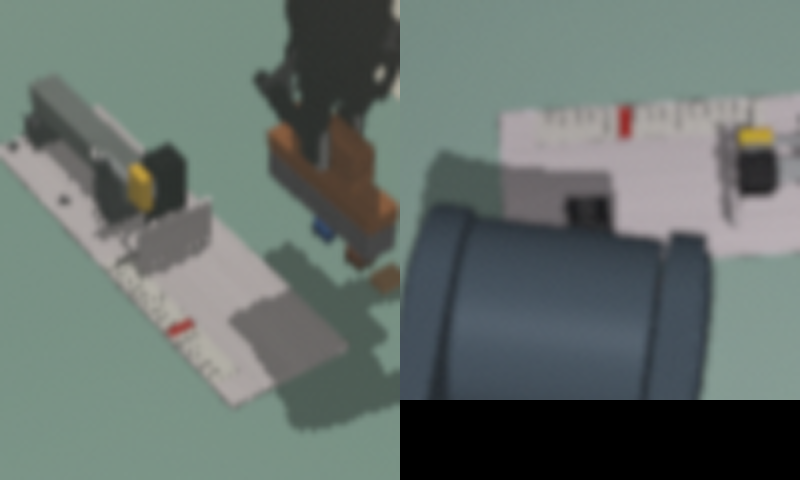

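The bed is clear: the blue, wood and brown offcuts lie on the table at scene crop (320,228), (358,255) and (385,278). Next I'll set the brush down near (0.44, 0.28).

>>> {"api": "drive_tool", "payload": {"series": [[[0.04, -0.006, 0], [0, 0, 0], -1], [[0.085, -0.012, 0], [0, 0, 0], -1], [[0.13, -0.018, 0], [0, 0, 0], -1], [[0.175, -0.022, 0], [0, 0, 0], -1], [[0.213, -0.027, 0.01], [0.4, 0, 0], -1], [[0.213, -0.027, 0.035], [0.4, 0, 0], -1], [[0.213, -0.027, 0.06], [0.4, 0, 0], -1], [[0.213, -0.027, 0.068], [0.4, 0, 0], -1], [[0.213, -0.027, 0.07], [0.4, 0, 0], -1], [[0.213, -0.027, 0.07], [0.4, 0, 0], -1]]}}

```text
time_s: 8.78
tool_pos: [0.4425, 0.2797, 0.0606]
tcp_rot: [0.681, 0.732, 0.001, 0.0]
wrist_force: [-0.5, -0.4, -2.4]
grip_width: 0.0212
```

```bash
python3 - <<'E'
from h import *
s=get_state(); print(s['tool_pos'],s['wrist_force']); p=s['tool_pos']; go(p[0],p[1],.0537,4.2)
E
```

```text
[0.44247588 0.2796744  0.06064826] [-0.46256697 -0.40053944 -2.42596394]
shift [-0.0, -0.0, 0.0069] turn [0.08, -0.02, -0.02] n 0.11117212421854131
```

>>> {"api": "drive_tool", "payload": {"series": [[[0, 0, 0.004], [0, 0, 0], -1], [[0, 0, 0.006], [0, 0, 0], -1], [[0, 0, 0.007], [0, 0, 0], -1], [[0, 0, 0.007], [0, 0, 0], -1]]}}

```text
time_s: 9.28
tool_pos: [0.4426, 0.2797, 0.0538]
tcp_rot: [0.681, 0.732, 0.001, 0.0]
wrist_force: [0.3, -0.3, -1.6]
grip_width: 0.0211
```

>>> {"api": "drive_tool", "payload": {"series": [[[0, 0, 0.001], [0, 0, 0], -1], [[0, 0, 0.001], [0, 0, 0], -0.4], [[0, 0, 0.001], [0, 0, 0], 0.2], [[0, 0, 0.001], [0, 0, 0], 1], [[0, 0, 0.001], [0, 0, 0], 1], [[0, 0, 0.001], [0, 0, 0], 1], [[0, 0, -0.02], [0, 0, 0], 1], [[0, 0, -0.05], [0, 0, 0], 1], [[0, 0, -0.1], [0, 0, 0], 1], [[0, 0, -0.15], [0, 0, 0], 1]]}}

```text
time_s: 10.52
tool_pos: [0.442, 0.2795, 0.205]
tcp_rot: [0.681, 0.732, 0.0, 0.0]
wrist_force: [0.6, 1.1, 0.2]
grip_width: 0.0858
```

```bash
python3 - <<'E'
from h import *
s=get_state(); print(s['time_s'],s['tool_pos'],s['joints'][5])
go(*g2w(0,-5),.20,4.2); go(*g2w(0,-5),.058,4.2)
E
```

```text
10.525 [0.44196634 0.2794722  0.2049873 ] 0.2636331163863888
shift [-0.3165, 0.1073, 0.005] turn [0.05, -0.01, -0.02] n 5.348115061554625
shift [-0.3166, 0.1072, 0.147] turn [0.05, -0.01, -0.02] n 5.8418246849994935
```

>>> {"api": "drive_tool", "payload": {"series": [[[-0.05, 0.017, 0], [0, 0, 0], 1], [[-0.1, 0.034, 0], [0, 0, 0], 1], [[-0.15, 0.051, 0], [0, 0, 0], 1], [[-0.2, 0.068, 0], [0, 0, 0], 1], [[-0.25, 0.085, 0], [0, 0, 0], 1], [[-0.3, 0.102, 0.005], [0, 0, 0], 1], [[-0.316, 0.107, 0.02], [0, 0, 0], 1], [[-0.316, 0.107, 0.03], [0, 0, 0], 1], [[-0.316, 0.107, 0.03], [0, 0, 0], 1]]}}

```text
time_s: 11.65
tool_pos: [0.5702, -0.0262, 0.1733]
tcp_rot: [0.68, 0.733, -0.0, -0.001]
wrist_force: [0.3, 0.5, -0.6]
grip_width: 0.0854
```

```bash
python3 - <<'E'
from h import *
s=get_state(); print(s['time_s'],s['tool_pos'])
im=shot("scene","s4"); t=shot("top","t4")
o=np.zeros((500,800,3),np.uint8)
o[:480,:400]=cv2.resize(im[130:250,190:290],(400,480),interpolation=cv2.INTER_CUBIC)
o[:200,400:]=cv2.resize(t[150:250,100:300],(400,200),interpolation=cv2.INTER_CUBIC)
o[200:500,400:]=cv2.resize(im[180:330,240:440],(400,300),interpolation=cv2.INTER_CUBIC)
cv2.imwrite("pics/crop5.png",o)
go(*g2w(0,-4.5),.057,4.2)
E
```

```text
11.65 [ 0.57023192 -0.02623793  0.173345  ]
shift [-0.0017, 0.0006, 0.118] turn [0.02, -0.04, 0.09] n 1.8875103105894533
```

View pics/crop5.png

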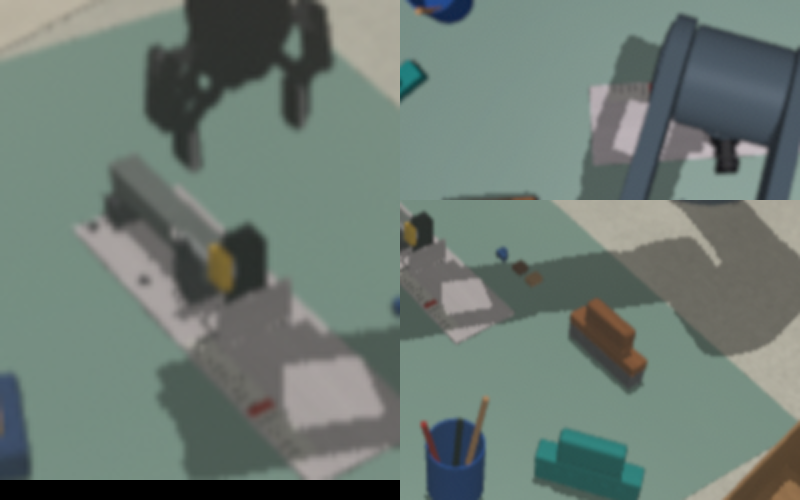

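The brush stands upright at crop (605,340), clear of the bed. The offcuts are on the table at about (502,253), (520,267) and (535,280), and the open fingers are above the head. Now I'll descend and squeeze.

>>> {"api": "drive_tool", "payload": {"series": [[[-0.001, 0, 0.03], [0, 0, 0], 1], [[-0.001, 0, 0.06], [0, 0, 0], 1], [[-0.001, 0, 0.09], [0, 0, 0], 1], [[-0.001, 0, 0.11], [0, 0, 0], 1], [[-0.001, 0, 0.117], [0, 0, 0], 1], [[-0.001, 0, 0.117], [0, 0, 0], 0.5]], "force": 40}}

```text
time_s: 12.5
tool_pos: [0.5716, -0.0266, 0.0584]
tcp_rot: [0.68, 0.733, 0.0, 0.0]
wrist_force: [-0.8, 0.5, 0.4]
grip_width: 0.0698
```

```bash
python3 - <<'E'
from h import *
s=get_state(); p=s['tool_pos']; print("tcp",(p[:2]-O)@RG*1e3,p,s['wrist_force']); go(*g2w(0,-5),.057,4.2)
E
```

```text
tcp [-0.3366526  -3.15194247] [ 0.57159509 -0.02656813  0.05839811] [-0.76583367  0.47322995  0.40308979]
shift [-0.0018, 0.0003, 0.0014] turn [0.04, -0.03, 0.15] n 0.03746654095658886
```

>>> {"api": "drive_tool", "payload": {"series": [[[-0.002, 0, 0.001], [0, 0, 0], 0.3], [[-0.002, 0, 0.001], [0, 0, 0], 0.1], [[-0.002, 0, 0.001], [0, 0, 0], -0.1], [[-0.002, 0, 0.001], [0, 0, 0], -1], [[-0.002, 0, 0.001], [0, 0, 0], -1], [[-0.002, 0, 0.001], [0, 0, 0], -1], [[-0.002, 0, 0.001], [0, 0, 0], -1]], "force": 40}}

```text
time_s: 13.38
tool_pos: [0.575, -0.0289, 0.0598]
tcp_rot: [0.68, 0.733, 0.003, 0.003]
wrist_force: [3.7, 1.0, 5.8]
grip_width: 0.0337
```

```bash
python3 - <<'E'
from h import *
s=get_state(); p=s['tool_pos']; print("tcp",(p[:2]-O)@RG*1e3,p,s['wrist_force'],RG.T@s['wrist_force'][:2],s['torque'],s['grip_width'])
E
```

```text
tcp [ 2.87015373 -5.75038446] [ 0.57498359 -0.02892474  0.05981371] [3.71283029 1.04716894 5.84267981] [3.77955216 0.77243574] [ 0.37888741 -1.30094902 -0.03450698] 0.033679083751114225
```

>>> {"api": "drive_tool", "payload": {"series": [[[0, 0, 0], [0, 0, 0], -1], [[0.008, 0, 0], [0, 0, 0], -1], [[0.018, 0, 0], [0, 0, 0], -1], [[0.028, 0, 0], [0, 0, 0], -1], [[0.038, 0, 0], [0, 0, 0], -1], [[0.048, 0, 0], [0, 0, 0], -1], [[0.058, 0, 0], [0, 0, 0], -1], [[0.068, 0, 0], [0, 0, 0], -1], [[0.078, 0, 0], [0, 0, 0], -1], [[0.084, 0, 0], [0, 0, 0], -1]], "force": 40}}

```text
time_s: 14.62
tool_pos: [0.5687, 0.0553, 0.0599]
tcp_rot: [0.68, 0.733, 0.003, 0.003]
wrist_force: [1.8, -4.9, -0.3]
grip_width: 0.0343
```

```bash
python3 - <<'E'
from h import *
im=shot("scene","s5"); t=shot("top","t5")
s=get_state(); p=s['tool_pos']; print(s['time_s'],"tcp",(p[:2]-O)@RG*1e3,p,RG.T@s['wrist_force'][:2],s['wrist_force'][2],s['grip_width'])
o=np.zeros((600,800,3),np.uint8)
o[:,:400]=cv2.resize(im[180:255,220:270],(400,600),interpolation=cv2.INTER_CUBIC)
o[:400,400:]=cv2.resize(t[175:225,190:240],(400,400),interpolation=cv2.INTER_CUBIC)
cv2.imwrite("pics/crop6.png",o)
c=lambda a,b,q: [((w2px("scene",[[*g2w(a,b),q]])[0]-[220,180])*8).round().tolist()]
print("mark ctr",c(43,84,.005),"pointer",c(40,(p[:2]-O)@RG[:,1]*1e3,.01))
E
```

```text
14.725 tcp [ 2.77598258 78.94171269] [0.56868698 0.05553302 0.0598711 ] [ 1.22463406 -4.48941098] -0.6088830901723616 0.0340446657028715
mark ctr [[282.0, 413.0]] pointer [[281.0, 393.0]]
```

View pics/crop6.png

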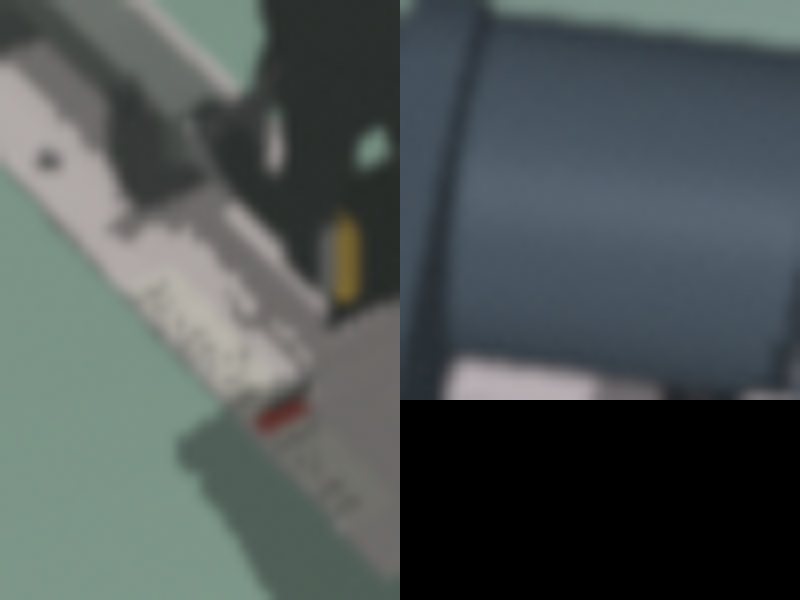

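The scene crop shows the pointer dark just short of the red band, which is at crop (282,415). The wrist carries about 4.5 N of spring load, as expected. I'll draw about 4 mm more.

>>> {"api": "drive_tool", "payload": {"series": [[[0.002, 0, 0], [0, 0, 0], -1], [[0.0038, 0, 0], [0, 0, 0], -1], [[0.0038, 0, 0], [0, 0, 0], -1], [[0.0038, 0, 0], [0, 0, 0], -1]]}}

```text
time_s: 15.22
tool_pos: [0.5684, 0.0592, 0.0599]
tcp_rot: [0.68, 0.734, 0.003, 0.003]
wrist_force: [1.5, -3.8, -0.5]
grip_width: 0.0338
```

```bash
python3 - <<'E'
from h import *
im=np.mean([shot("scene") for _ in range(4)],0).astype(np.uint8)
s=get_state(); p=s['tool_pos']; print(s['time_s'],"tcp",(p[:2]-O)@RG*1e3,RG.T@s['wrist_force'][:2],s['wrist_force'][2],s['grip_width'])
o=cv2.resize(im[215:245,240:280],(800,600),interpolation=cv2.INTER_CUBIC)
cv2.imwrite("pics/crop7.png",cv2.convertScaleAbs(o,alpha=1.4,beta=10))
c=lambda a,b,q: ((w2px("scene",[[*g2w(a,b),q]])[0]-[240,215])*20+10).round().tolist()
print([(a,b,c(a,b,.005)) for a in(32,43,54) for b in(79,84,89)])
print("pointer plane",[(a,b,c(a,b,.01)) for a in(32,43) for b in(79,84,89)])
E
```

```text
15.425 tcp [ 2.78623498 82.62324779] [ 1.27043991 -4.54599894] -0.9144192943419048 0.03377874683993863
[(32, 79, [356.0, 295.0]), (32, 84, [374.0, 313.0]), (32, 89, [392.0, 332.0]), (43, 79, [297.0, 323.0]), (43, 84, [315.0, 342.0]), (43, 89, [333.0, 361.0]), (54, 79, [238.0, 352.0]), (54, 84, [256.0, 371.0]), (54, 89, [274.0, 390.0])]
pointer plane [(32, 79, [356.0, 272.0]), (32, 84, [374.0, 290.0]), (32, 89, [392.0, 309.0]), (43, 79, [297.0, 300.0]), (43, 84, [315.0, 319.0]), (43, 89, [332.0, 338.0])]
```

View pics/crop7.png

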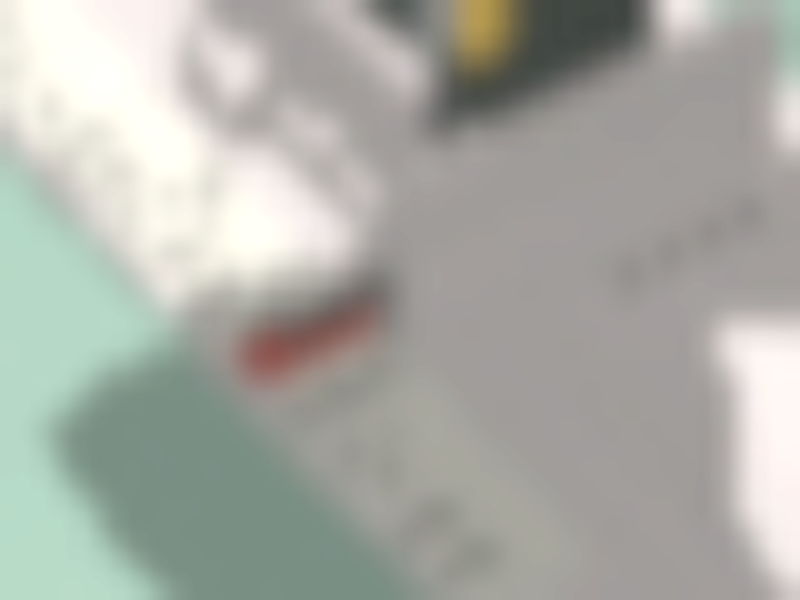

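The thin dark pointer crosses the red band at about crop (340,310). Cast onto its plane, that is gauge y ≈ 84–85. The red band's centre is at about (310,345), y ≈ 83–84, and arm odometry puts the pointer at 83.4. These agree well within 5 mm, so I'm handing in.

```bash
python3 -c "
from h import *
s=get_state(); print(s['time_s'],s['grip_width']); print(r.hand_in())"
```

```text
15.425 0.03377874683993863
the job is handed in; nothing more can be done
None
```

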